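# Find the tired machine foot by feel

### The job

One of the three rubber-capped machine feet in the wooden stand has a tired spring. In turn, the left one first, then the middle and then the right, press each cap down until the grey ring round it is level with the housing's rim, hold it there for half a second and feel how hard it pushes back, but do not push it on to its stop. Then lift the softest foot out and stand it upright in the scrap tray; leave the two good ones seated in the stand and everything else where it is.

Things in the scene. Friction and masses are not known exactly. Their poses are not given: they have to be found in the camera images.
- foot_a: Machine foot, one of three that look alike and change places between starts: aluminium housing 44 mm across, 34 mm high, grooved near the rim, with a sprung black rubber cap 28 mm across, with a thin grey ring, that stands 16 mm above the rim (50 mm high in all, 0.14 to 0.22 kg). Origin: centre of the underside; z up. It stands 8 mm deep in a seat of the stand, its underside 16 mm above the bench.
- foot_b: Machine foot, one of three that look alike and change places between starts: aluminium housing 44 mm across, 34 mm high, grooved near the rim, with a sprung black rubber cap 28 mm across, with a thin grey ring, that stands 16 mm above the rim (50 mm high in all, 0.14 to 0.22 kg). Origin: centre of the underside; z up. It stands 8 mm deep in a seat of the stand, its underside 16 mm above the bench.
- foot_c: Machine foot, one of three that look alike and change places between starts: aluminium housing 44 mm across, 34 mm high, grooved near the rim, with a sprung black rubber cap 28 mm across, with a thin grey ring, that stands 16 mm above the rim (50 mm high in all, 0.14 to 0.22 kg). Origin: centre of the underside; z up. It stands 8 mm deep in a seat of the stand, its underside 16 mm above the bench.
- foot_a_cap (a joint): How far the cap of foot_a is pushed down into its housing: 0 free, 0.006 when the ring on the cap is level with the housing's rim, 0.010 at the hard stop. The spring force grows in proportion from 0: about 2 N per mm on the two good feet, less than half of that on the tired one; only pressing shows which.
- foot_b_cap (a joint): How far the cap of foot_b is pushed down into its housing: 0 free, 0.006 when the ring on the cap is level with the housing's rim, 0.010 at the hard stop. The spring force grows in proportion from 0: about 2 N per mm on the two good feet, less than half of that on the tired one; only pressing shows which.
- foot_c_cap (a joint): How far the cap of foot_c is pushed down into its housing: 0 free, 0.006 when the ring on the cap is level with the housing's rim, 0.010 at the hard stop. The spring force grows in proportion from 0: about 2 N per mm on the two good feet, less than half of that on the tired one; only pressing shows which.
- stand: Wooden block fixed to the bench, 75 mm (its x) by 235 mm (its y) by 24 mm high, with three round seats 48 mm wide and 8 mm deep in a row along its y, 75 mm apart. Origin: centre of the underside, on the bench top; z up.
- stand_hole0 (a point): Centre of the mouth of the left seat (the one farthest to the robot's left, +y), level with the stand's top, 24 mm above the bench; axes as the stand's.
- stand_hole1 (a point): Centre of the mouth of the middle seat, as the left one.
- stand_hole2 (a point): Centre of the mouth of the right seat, as the left one.
- scrap_tray: Open plywood tray fixed to the bench, 125 mm (its x) by 150 mm (its y) outside, 28 mm high, walls 6 mm, empty. Origin: centre of the underside; z up. Left or right of the stand.
- scrap_tray_in (a point): Centre of the tray's inner floor; axes as the tray's.
- wedge: Loose softwood wedge 102 x 42 x 24 mm lying behind the stand (not to be moved). Origin at its underside.
- slip_stone: Loose brown slip stone 48 x 90 x 17 mm lying behind the tray (not to be moved). Origin at its underside.
- sanding_block: Loose wooden sanding block 78 x 99 x 32 mm at the right end of the bench (not to be moved). Origin at its underside.
- spoon_gouge: Loose carving gouge 222 x 44 x 29 mm lying to the left (not to be moved). Origin at its underside.
There are look-alikes about, which are no part of the job. What is shaped like the foot_c but pink is not meant.

How it is judged:
By the outcome, as a careful person would: the job done as asked, in the order asked, and still so for the second after the job is handed in, with the robot touching nothing.
It also fails if it takes over 58 s, if anything falls off the work surface, if the arm or the gripper's body presses on something with over 40 N, if the wrist force passes 120 N, or if a joint passes its speed limit or range.

### The arm

A 6-joint arm with a two-finger parallel gripper is mounted at the origin on a cart in front of the work surface, level with it; the furniture and walls round the work are solid. World frame = base frame: x ahead of the robot, y to its left, z up, the work surface at z = 0. Lengths are in mm, angles in rad, forces in N, time in s.
With the tool pointing down it reaches from about 300 to 875 mm from the base axis. Payload 4.2 kg.
Tool frame: the origin (TCP) lies on the centre line of the jaws, within the pads' length; the fingertips stand 25 mm ahead of it and the grasp point (between the pads) lies 6 mm ahead of it (tip_reach is the distance from the TCP to the fingertips, in mm); z points along the fingers, y is the line along which they close (so a half turn about z gives the same grasp; the last joint's range is limited). The gripper opens to 85 mm and grips with 20 to 120 N. Pads are 22 mm wide; open, the fingers measure 114 mm over their backs; the gripper's body (76 mm by 85 mm) begins 54 mm behind the grasp point. The pads swing forward as they close: fully open they stand 13 mm farther back than shut.
Start: joints at [1.165, 0.32, 1.565, -0, 1.257, -0.02], TCP at [216.375, 532.748, 256.338] pointing down, gripper open.
Joint ranges: [-3.11, 3.11], [-0.84, 2.01], [0.21, 2.61], [-1.34, 4.49], [0.05, 2.63], [-2.56, 2.56]. Speed limits (rad/s): [2.57, 2.57, 3.14, 3.14, 3.14, 3.14].

### API

Orientations are given as a unit quaternion [w, x, y, z].
In Python, from rig import * gives the robot as it stands.
- The arm moves only by the tool servo_tool, never from a script. Its argument "moves" is a list of rows, each an object of numbers: "jaw": the finger opening in cm, from 0 to 8.54; "x", "y", "z": the shift along the world's x, y, z in cm; "roll": the turn about the world's z in degrees. A call has 1 to 20 rows; each row shifts and turns the commanded pose from where the row before left it; what a row does not reach is not made up. A row lasts 1/8 s, in which the tool goes at most 62.5 mm and 10.7 degrees, less where a joint would pass 70% of its speed; a pose out of reach is approached as far as the arm can. A call with a gripper value outside its range is refused whole. The fingers move at their own pace and stop on an object; "force" is the grip in N (left out, the last holds). Time passes only in rows, so rows that do not move let the fingers close. It gives the time, the measured TCP pose, the force, the opening and the grip force at its end, in the units of the state.
- sense(): the state, without advancing time (a new reading comes with each control period).
- snapshot(name): name is "scene" or "side" or "wrist"; returns a dict with "color" (420x560x3 uint8, blue, green, red), "fx", "fy", "cx", "cy" (pixels), "T" (4x4, takes a point from camera to world coordinates). Camera axes: x right, y down, z forward; pixel columns grow to the right and rows downward; lengths in mm; the calibration is good to about 2 mm. A picture is of the moment at which its call begins. There is no depth.
- close_job(): hands the job in; it is judged then, once.
Trained networks look in the newest picture that a camera, given by its name, has taken for a name from the list of things; names that differ only in an ending like _2 or _b are one class to them, and where a whole thing is asked for, a point or a joint stands for the part that bears it (a point fixed in the world has none). Each returns a list of dicts, best first, with "score" (0 to 1); they miss things now and then, are a little off and sometimes report something else, mostly with a low value. They report only what shows in the picture. A call takes as long as a camera call. They do not tell look-alikes from the thing itself.
- cut_out(camera, thing): "mask" (420x560 bool, what is visible of it) and "position" ([column, row] in pixels, amid what is visible of it).
- landmark_of(camera, thing): "position" ([column, row] in pixels: a listed point, or the origin of a listed thing).
The state is a dict: "t": time; "joint_pos": joint angles; "qvel": joint speeds; "effort": joint torques, N m; "tool_pos": TCP position; "orientation": TCP orientation; "wrist_force": force on the tool from outside, world axes, zero at the start; "torque": the same for the moment, N m; "gripper_width": finger opening in mm; "grasp_force": force on a finger pad.
Only numpy, scipy, OpenCV 4.12 (cv2) and the standard library are available. Lean on these libraries where they do the work, as an engineer would, in place of code of your own. Each camera call takes 0.05 s, during which the arm holds its last target. There are 200 camera calls.

## Working session

There is one attempt and no reset: what is moved stays moved. The work goes in short steps, Python scripts to look and compute and a tool call to move; the robot and the scene stay as the last step left them, time stands still between calls to the robot, and variables do not carry over. Pictures are saved under pics/ and viewed, at most 10 in all, crops included, and the job is handed in when it is done.

Besides the shell and the picture viewer there is one more tool, called after "Request:" by a JSON object that holds its "api" and its "payload". servo_tool: Moves the arm, as the interface text tells. Its arguments: {"type":"object","properties":{"moves":{"type":"array","items":{"type":"object","properties":{"jaw":{"type":"number"},"x":{"type":"number"},"y":{"type":"number"},"z":{"type":"number"},"roll":{"type":"number"}}}},"force":{"type":"number"}},"required":["moves"]}

```bash
mkdir -p pics; cat > h.py <<'E'
from rig import *
import numpy as np, cv2
def ray(s,p):
    T=np.array(s["T"]); d=T[:3,:3]@np.array([(p[0]-s["cx"])/s["fx"],(p[1]-s["cy"])/s["fy"],1]); return T[:3,3],d/np.linalg.norm(d)
def onz(s,p,z):
    o,d=ray(s,p); return o+d*(z-o[2])/d[2]
def tri(s1,p1,s2,p2):
    o1,d1=ray(s1,p1);o2,d2=ray(s2,p2)
    a=np.linalg.lstsq(np.stack([d1,-d2],1),o2-o1,rcond=None)[0]
    A=o1+a[0]*d1;B=o2+a[1]*d2
    return (A+B)/2,np.linalg.norm(A-B)
E
python3 - <<'E'
from h import *
S={}
for c in("scene","side"):
    S[c]=snapshot(c); cv2.imwrite(f"pics/{c}0.png",S[c]["color"])
    print(c,np.round(S[c]["T"],2).tolist(),S[c]["fx"])
L={}
for n in("stand","stand_hole0","stand_hole1","stand_hole2","scrap_tray_in","foot_a"):
    for c in("scene","side"):
        r=landmark_of(c,n); L[n,c]=r
        print(n,c,[(np.round(q["position"]).tolist(),round(q["score"],2)) for q in r[:5]])
    if L[n,"scene"] and L[n,"side"]: print("  tri",tri(S["scene"],L[n,"scene"][0]["position"],S["side"],L[n,"side"][0]["position"]))
s=sense();print(s)
E
```

```text
scene [[0.72, -0.49, 0.49, -116.24], [-0.69, -0.53, 0.49, -745.37], [0.01, -0.69, -0.72, 1069.07], [0.0, 0.0, 0.0, 1.0]] 489.8989662138199
side [[-1.0, -0.06, 0.06, 492.42], [-0.08, 0.58, -0.81, 862.27], [0.01, -0.81, -0.59, 713.99], [0.0, 0.0, 0.0, 1.0]] 441.00232320088054
stand scene [([208.0, 198.0], 0.77), ([312.0, 280.0], 0.61)]
stand side [([286.0, 289.0], 0.93)]
  tri (array([ 5.02574045e+02,  1.76350515e+02, -3.82187075e-01]), np.float64(13.010504612506432))
stand_hole0 scene [([224.0, 208.0], 0.8), ([210.0, 192.0], 0.65), ([198.0, 181.0], 0.62)]
stand_hole0 side [([282.0, 308.0], 0.82), ([287.0, 281.0], 0.69)]
  tri (array([527.64768236, 163.83607309, -66.3047468 ]), np.float64(26.1756699245787))
stand_hole1 scene [([224.0, 208.0], 0.8), ([210.0, 192.0], 0.65), ([198.0, 181.0], 0.62)]
stand_hole1 side [([282.0, 308.0], 0.82), ([287.0, 281.0], 0.69)]
  tri (array([527.64768236, 163.83607309, -66.3047468 ]), np.float64(26.1756699245787))
stand_hole2 scene [([224.0, 208.0], 0.8), ([210.0, 192.0], 0.65), ([198.0, 181.0], 0.62)]
stand_hole2 side [([282.0, 308.0], 0.82), ([287.0, 
[... 636 characters left out ...]
3))
{'t': 0.7, 'joint_pos': array([ 1.16497280e+00,  3.19578766e-01,  1.56450228e+00, -1.32680294e-05,
        1.25745423e+00, -1.99815936e-02]), 'qvel': array([-0.00031258,  0.00158973, -0.00116451,  0.00037011,  0.00079418,
       -0.00038238]), 'effort': array([ 2.55956144e-05, -4.15294218e+01, -2.34382564e+01,  3.03134148e-04,
       -5.08491144e-05, -9.96174876e-07]), 'tool_pos': array([216.38503429, 532.7230444 , 256.34926296]), 'orientation': array([1.22308631e-05, 1.91724478e-01, 9.81448788e-01, 2.67094897e-05]), 'wrist_force': array([0.47711458, 0.45914214, 0.55735368]), 'torque': array([ 0.0302477 , -0.00400912,  0.01292133]), 'grasp_force': 0.0, 'gripper_width': 85.34888061780266}
```

View pics/scene0.png

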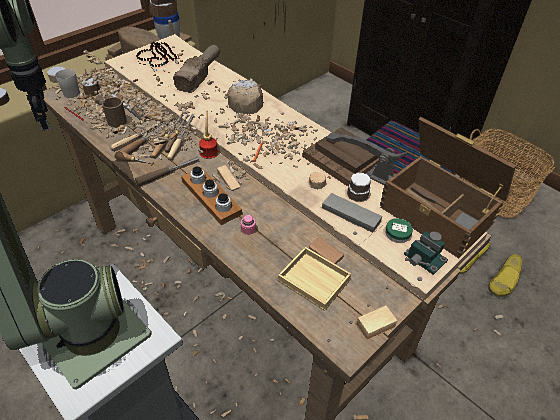

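View pics/side0.png

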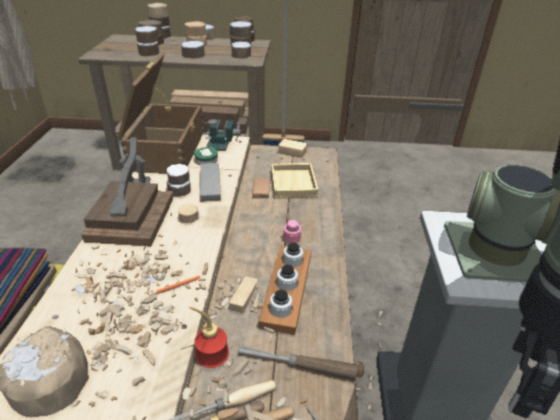

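The scene view shows the three capped feet in the stand at about (198,175), (210,188) and (223,203). The pink decoy is at (249,225) and the tray at (314,278). In the side view the feet are at (281,302), (288,277) and (293,254), the pink one at (292,232), and the tray at (294,180).

```bash
python3 - <<'E'
from h import *
a=snapshot("scene");b=snapshot("side");w=snapshot("wrist")
for p,q in [((198,181),(281,309)),((210,192),(287,281)),((224,207),(292,264)),((314,282),(290,180)),((208,198),(286,289))]: print(np.round(tri(a,p,b,q)[0]),round(tri(a,p,b,q)[1]),np.round(onz(a,p,16)),np.round(onz(b,q,16)))
print(np.round(w["T"],2).tolist(),w["fx"],w["cx"],w["cy"])
E
```

```text
[513. 246.  15.] 2 [512. 245.  16.] [514. 247.  16.]
[505. 173.  24.] 2 [508. 180.  16.] [506. 165.  16.]
[499. 104.  12.] 3 [498. 100.  16.] [498. 109.  16.]
[ 512. -269.    2.] 17 [ 495. -275.   16.] [ 520. -255.   16.]
[502. 177.  -0.] 11 [487. 163.  16.] [507. 189.  16.]
[[0.38, 0.89, 0.27, 145.76], [0.93, -0.36, -0.11, 560.79], [0.0, 0.29, -0.96, 374.98], [0.0, 0.0, 0.0, 1.0]] 358.83574486235113 281.28623166295574 215.3415908584929
```

Request:
{"api": "servo_tool", "payload": {"moves": [{"x":3.6,"y":-4.5,"roll":-9.2,"jaw":0},{"x":3.6,"y":-4.5,"roll":-9.2},{"x":3.6,"y":-4.5,"roll":-9.2},{"x":3.6,"y":-4.5,"roll":-9.2},{"x":3.6,"y":-4.5,"roll":-9.2},{"x":3.6,"y":-4.5,"roll":-9.2},{"x":3.6,"y":-4.5,"roll":-9.2},{"x":3.6,"y":-4.0,"roll":-9.2},{}]}}

```text
validation failed for argument at $.mo...
```

```bash
python3 - <<'E'
from h import *
w=snapshot("wrist");cv2.imwrite("pics/w1.png",w["color"])
print(sense()["t"],sense()["tool_pos"],sense()["orientation"],sense()["wrist_force"],sense()["gripper_width"])
for n in("foot_a","stand_hole0","stand"):
    for q in landmark_of("wrist",n)[:5]: print(n,np.round(q["position"],1),round(q["score"],2),np.round(onz(w,q["position"],{"foot_a":16,"stand":0}.get(n,24)),1))
for q in cut_out("wrist","foot_a_cap")[:5]: print("cut",np.round(q["position"]),q["mask"].sum())
np.save("pics/w1.npy",w,allow_pickle=True)
E
```

```text
0.9 [216.37468385 532.7624587  256.34603788] [1.36483266e-06 1.91706649e-01 9.81452269e-01 6.61612855e-05] [0.17705904 0.18620313 0.03826532] 85.6423498665345
```

View pics/w1.png

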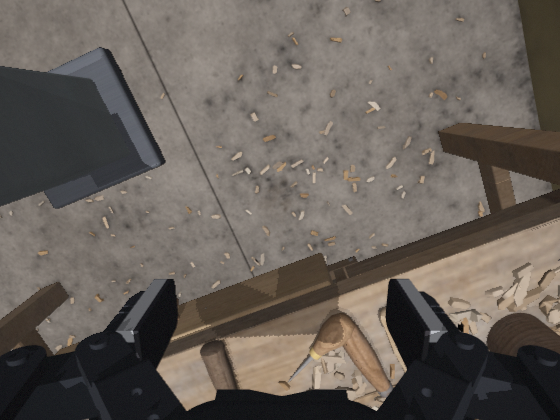

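The move was refused, probably because of the empty row, so this picture is still from the start pose: floor, bench edge and the jaws at the bottom. I'll resend it with a non-empty last row.

Request:
{"api": "servo_tool", "payload": {"moves": [{"x":3.6,"y":-4.5,"roll":-9.2,"jaw":0},{"x":3.6,"y":-4.5,"roll":-9.2},{"x":3.6,"y":-4.5,"roll":-9.2},{"x":3.6,"y":-4.5,"roll":-9.2},{"x":3.6,"y":-4.5,"roll":-9.2},{"x":3.6,"y":-4.5,"roll":-9.2},{"x":3.6,"y":-4.5,"roll":-9.2},{"x":3.6,"y":-4.0,"roll":-9.2},{"z":0}]}}

```text
validation failed for argument at $.mo...
```

Request:
{"api": "servo_tool", "payload": {"moves": [{"x":3.6,"y":-4.5,"z":0,"roll":-9.2,"jaw":0},{"x":3.6,"y":-4.5,"z":0,"roll":-9.2,"jaw":0},{"x":3.6,"y":-4.5,"z":0,"roll":-9.2,"jaw":0},{"x":3.6,"y":-4.5,"z":0,"roll":-9.2,"jaw":0},{"x":3.6,"y":-4.5,"z":0,"roll":-9.2,"jaw":0},{"x":3.6,"y":-4.5,"z":0,"roll":-9.2,"jaw":0},{"x":3.6,"y":-4.5,"z":0,"roll":-9.2,"jaw":0},{"x":3.6,"y":-4.0,"z":0,"roll":-9.2,"jaw":0},{"x":0,"y":0,"z":0,"roll":0,"jaw":0}]}}

```text
t: 2.22
tool_pos: [506.4, 175.2, 256.2]
orientation: [0.0, 0.743, 0.669, 0.0]
wrist_force: [0.5, 0.5, -0.3]
gripper_width: -0.0
grasp_force: 0.0
```

```bash
python3 - <<'E'
from h import *
w=snapshot("wrist");cv2.imwrite("pics/w2.png",w["color"])
print(sense()["t"],sense()["tool_pos"],sense()["orientation"],sense()["wrist_force"],sense()["gripper_width"])
for n in("foot_a","stand_hole0","stand"):
    for q in landmark_of("wrist",n)[:5]: print(n,np.round(q["position"],1),round(q["score"],2),np.round(onz(w,q["position"],{"foot_a":16,"stand":0}.get(n,24)),1))
for q in cut_out("wrist","foot_a_cap")[:5]: print("cut",np.round(q["position"]),q["mask"].sum())
np.save("pics/w2.npy",w,allow_pickle=True)
E
```

```text
2.275 [505.06503597 176.58926015 256.08615518] [-2.06069926e-04  7.42216443e-01  6.70160199e-01 -1.31495753e-04] [ 0.46972533 -0.98619724 -0.7849398 ] -0.14860880218615413
foot_a [280.9 102.8] 0.82 [513.3 251.7  16. ]
foot_a [276.7 250.4] 0.61 [492.8 101.1  16. ]
foot_a [279.3 183.7] 0.6 [503.4 173.7  16. ]
stand_hole0 [369.  145.1] 0.41 [593.7 204.   24. ]
cut [281. 103.] 1063
```

View pics/w2.png

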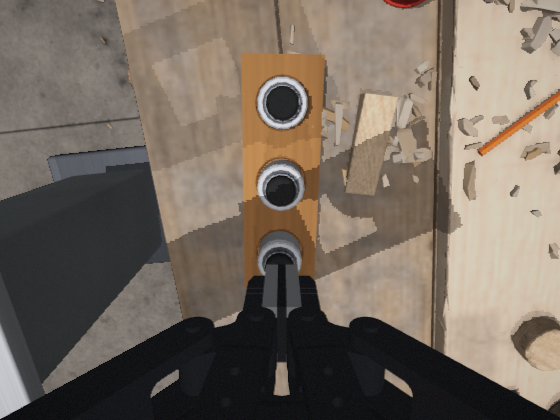

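The wrist view shows the left, middle and right feet at about (283,102), (281,187) and (279,255), with the shut jaws over the right one and the wedge at (372,145).

```bash
python3 - <<'E'
from h import *
w=np.load("pics/w2.npy",allow_pickle=True).item()
print(np.round(w["T"][:3],3))
g=w["color"].max(2)
for c in((283,102),(281,188)):
    m=np.zeros(g.shape,np.uint8);cv2.circle(m,c,24,1,-1)
    m=((g<75)&(m>0)).astype(np.uint8)
    n,l,st,ce=cv2.connectedComponentsWithStats(m);k=1+st[1:,4].argmax()
    print("cap",ce[k],st[k],np.round(onz(w,ce[k],66),1),np.round(onz(w,ce[k],62),1))
for n in("foot_a",):
  for q in cut_out("wrist",n)[:4]:
    ys,xs=np.where(q["mask"]); print(np.round(q["position"],1),q["score"],xs.min(),xs.max(),ys.min(),ys.max(),np.round(onz(w,[(xs.min()+xs.max())/2,(ys.min()+ys.max())/2],50),1))
E
```

```text
[[ 9.94000e-01 -1.01000e-01 -3.00000e-02  5.13089e+02]
 [-1.05000e-01 -9.50000e-01 -2.92000e-01  2.49708e+02]
 [ 1.00000e-03  2.94000e-01 -9.56000e-01  3.74746e+02]]
cap [282.50888889 102.78      ] [266  86  35  35 900] [514.6 251.3  66. ] [514.6 251.3  62. ]
cap [280.69960474 190.6627141 ] [265 175  33  31 759] [505.3 177.9  66. ] [505.2 177.   62. ]
[280.1 185.7] 0.91 257 304 159 210 [505.3 180.   50. ]
[280.3 253.1] 0.9 258 301 231 275 [497.1 112.2  50. ]
[283.5 103.5] 0.89 258 307 77 129 [514.6 251.2  50. ]
```

Request:
{"api": "servo_tool", "payload": {"moves": [{"x":0.5,"y":3.7,"z":-3.5,"roll":0,"jaw":0},{"x":0.5,"y":3.7,"z":-3.5,"roll":0,"jaw":0},{"x":0,"y":0,"z":-5.0,"roll":0,"jaw":0},{"x":0,"y":0,"z":-3.6,"roll":0,"jaw":0},{"x":0,"y":0,"z":0,"roll":0,"jaw":0},{"x":0,"y":0,"z":0,"roll":0,"jaw":0}]}}

```text
t: 3.28
tool_pos: [515.1, 252.7, 101.9]
orientation: [0.0, 0.741, 0.671, 0.001]
wrist_force: [0.6, 0.0, 0.0]
gripper_width: 0.2
grasp_force: 0.0
```

```bash
python3 - <<'E'
from h import *
s=sense();print(s["t"],s["tool_pos"],s["wrist_force"])
w=snapshot("wrist");b=snapshot("side")
cv2.imwrite("pics/w3.png",np.hstack([w["color"][200:,180:400],cv2.resize(b["color"][250:340,230:330],None,fx=2.44,fy=2.44)[:220]]))
E
```

```text
3.275 [515.05942863 252.65948804 101.8840164 ] [0.59194443 0.04323337 0.00941809]
```

View pics/w3.png

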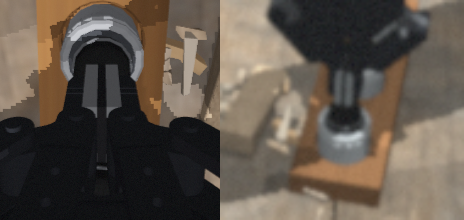

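The shut fingertips are right above the left cap in both crops. I'll now press in small steps.

Request:
{"api": "servo_tool", "payload": {"moves": [{"x":0,"y":-0.1,"z":-0.5,"roll":0,"jaw":0},{"x":0,"y":0,"z":-0.3,"roll":0,"jaw":0},{"x":0,"y":0,"z":0,"roll":0,"jaw":0},{"x":0,"y":0,"z":0,"roll":0,"jaw":0}]}}

```text
t: 3.88
tool_pos: [514.4, 250.7, 92.4]
orientation: [0.0, 0.741, 0.671, 0.0]
wrist_force: [-0.1, -0.4, -0.5]
gripper_width: 0.2
grasp_force: 0.0
```

Request:
{"api": "servo_tool", "payload": {"moves": [{"x":0,"y":0,"z":-0.2,"roll":0,"jaw":0},{"x":0,"y":0,"z":0,"roll":0,"jaw":0}]}}

```text
t: 4.12
tool_pos: [514.6, 250.8, 90.4]
orientation: [0.0, 0.741, 0.671, 0.0]
wrist_force: [0.1, -0.2, 1.0]
gripper_width: -0.4
grasp_force: 0.6
```

Request:
{"api": "servo_tool", "payload": {"moves": [{"x":0,"y":0,"z":-0.2,"roll":0,"jaw":0},{"x":0,"y":0,"z":0,"roll":0,"jaw":0}]}}

```text
t: 4.38
tool_pos: [514.6, 250.9, 88.7]
orientation: [0.0, 0.741, 0.671, 0.0]
wrist_force: [0.1, -1.2, 4.3]
gripper_width: 0.1
grasp_force: 2.1
```

Request:
{"api": "servo_tool", "payload": {"moves": [{"x":0,"y":0,"z":-0.2,"roll":0,"jaw":0},{"x":0,"y":0,"z":0,"roll":0,"jaw":0}]}}

```text
t: 4.62
tool_pos: [514.6, 250.8, 87.0]
orientation: [0.0, 0.741, 0.671, 0.0]
wrist_force: [-0.0, -0.2, 7.3]
gripper_width: -0.0
grasp_force: 3.6
```

Request:
{"api": "servo_tool", "payload": {"moves": [{"x":0,"y":0,"z":-0.17,"roll":0,"jaw":0},{"x":0,"y":0,"z":0,"roll":0,"jaw":0},{"x":0,"y":0,"z":0,"roll":0,"jaw":0}]}}

```text
t: 5.0
tool_pos: [514.6, 250.8, 85.8]
orientation: [0.0, 0.741, 0.671, 0.001]
wrist_force: [-1.2, -2.2, 9.4]
gripper_width: -0.1
grasp_force: 4.7
```

```bash
python3 - <<'E'
from h import *
for i in range(3):
    b=snapshot("side"); s=sense();print(s["t"],s["tool_pos"],s["wrist_force"])
E
```

```text
5.05 [514.64609221 250.86523395  85.77429237] [-1.32140554 -0.87736381  9.85108239]
5.1 [514.60574763 250.85883797  85.77314641] [-2.30129275  0.71973128  9.04698955]
5.15 [514.63857364 250.83998009  85.79811155] [-2.03493805 -0.85983632  9.80185683]
```

Request:
{"api": "servo_tool", "payload": {"moves": [{"x":0,"y":0,"z":-0.1,"roll":0,"jaw":0},{"x":0,"y":0,"z":0,"roll":0,"jaw":0},{"x":0,"y":0,"z":0,"roll":0,"jaw":0}]}}

```text
t: 5.52
tool_pos: [514.6, 250.8, 85.0]
orientation: [0.0, 0.741, 0.671, 0.001]
wrist_force: [-2.3, -1.5, 10.8]
gripper_width: -0.2
grasp_force: 5.4
```

Request:
{"api": "servo_tool", "payload": {"moves": [{"x":0,"y":0,"z":0,"roll":0,"jaw":0},{"x":0,"y":0,"z":0,"roll":0,"jaw":0},{"x":0,"y":0,"z":0,"roll":0,"jaw":0}]}}

```text
t: 5.9
tool_pos: [514.6, 250.9, 85.0]
orientation: [0.0, 0.741, 0.671, 0.001]
wrist_force: [-1.2, -1.1, 10.5]
gripper_width: -0.1
grasp_force: 5.4
```

Request:
{"api": "servo_tool", "payload": {"moves": [{"x":0,"y":0,"z":0,"roll":0,"jaw":0},{"x":0,"y":0,"z":0,"roll":0,"jaw":0},{"x":0,"y":0,"z":1.5,"roll":0,"jaw":0},{"x":0,"y":0,"z":1.5,"roll":0,"jaw":0},{"x":-0.4,"y":-3.7,"z":0,"roll":0,"jaw":0},{"x":-0.4,"y":-3.75,"z":0,"roll":0,"jaw":0},{"x":0,"y":0,"z":0,"roll":0,"jaw":0},{"x":0,"y":0,"z":-1.3,"roll":0,"jaw":0},{"x":0,"y":0,"z":-0.8,"roll":0,"jaw":0},{"x":0,"y":0,"z":-0.4,"roll":0,"jaw":0},{"x":0,"y":0,"z":0,"roll":0,"jaw":0},{"x":0,"y":0,"z":0,"roll":0,"jaw":0}]}}

```text
t: 7.4
tool_pos: [506.1, 176.8, 88.8]
orientation: [-0.0, 0.741, 0.671, -0.0]
wrist_force: [-2.3, 1.0, 4.5]
gripper_width: 0.1
grasp_force: 2.2
```

Request:
{"api": "servo_tool", "payload": {"moves": [{"x":0,"y":0,"z":-0.2,"roll":0,"jaw":0},{"x":0,"y":0,"z":0,"roll":0,"jaw":0}]}}

```text
t: 7.65
tool_pos: [506.1, 176.8, 87.2]
orientation: [-0.0, 0.741, 0.671, 0.0]
wrist_force: [-3.4, 1.1, 7.9]
gripper_width: 0.4
grasp_force: 3.9
```

Request:
{"api": "servo_tool", "payload": {"moves": [{"x":0,"y":0,"z":-0.18,"roll":0,"jaw":0},{"x":0,"y":0,"z":-0.09,"roll":0,"jaw":0},{"x":0,"y":0,"z":0,"roll":0,"jaw":0},{"x":0,"y":0,"z":0,"roll":0,"jaw":0}]}}

```text
t: 8.15
tool_pos: [506.2, 176.8, 85.2]
orientation: [-0.0, 0.741, 0.671, 0.0]
wrist_force: [-3.3, -0.4, 12.0]
gripper_width: -0.4
grasp_force: 5.9
```

Request:
{"api": "servo_tool", "payload": {"moves": [{"x":0,"y":0,"z":-0.01,"roll":0,"jaw":0},{"x":0,"y":0,"z":0,"roll":0,"jaw":0},{"x":0,"y":0,"z":0,"roll":0,"jaw":0},{"x":0,"y":0,"z":0,"roll":0,"jaw":0},{"x":0,"y":0,"z":0,"roll":0,"jaw":0}]}}

```text
t: 8.78
tool_pos: [506.1, 176.8, 85.1]
orientation: [-0.0, 0.741, 0.671, 0.0]
wrist_force: [-4.1, 1.6, 11.5]
gripper_width: -0.1
grasp_force: 6.0
```

Request:
{"api": "servo_tool", "payload": {"moves": [{"x":0,"y":0,"z":0,"roll":0,"jaw":0},{"x":0,"y":0,"z":1.5,"roll":0,"jaw":0},{"x":0,"y":0,"z":1.5,"roll":0,"jaw":0},{"x":-0.4,"y":-3.7,"z":0,"roll":0,"jaw":0},{"x":-0.4,"y":-3.75,"z":0,"roll":0,"jaw":0},{"x":0,"y":0,"z":0,"roll":0,"jaw":0},{"x":0,"y":0,"z":-1.3,"roll":0,"jaw":0},{"x":0,"y":0,"z":-0.8,"roll":0,"jaw":0},{"x":0,"y":0,"z":-0.4,"roll":0,"jaw":0},{"x":0,"y":0,"z":0,"roll":0,"jaw":0},{"x":0,"y":0,"z":0,"roll":0,"jaw":0}]}}

```text
t: 10.15
tool_pos: [498.3, 102.1, 88.9]
orientation: [-0.0, 0.741, 0.671, 0.0]
wrist_force: [-0.5, 0.8, 1.7]
gripper_width: 0.0
grasp_force: 0.7
```

Request:
{"api": "servo_tool", "payload": {"moves": [{"x":0,"y":0,"z":-0.2,"roll":0,"jaw":0},{"x":0,"y":0,"z":0,"roll":0,"jaw":0}]}}

```text
t: 10.4
tool_pos: [498.5, 101.9, 87.0]
orientation: [0.0, 0.741, 0.671, 0.0]
wrist_force: [-0.8, 0.3, 2.2]
gripper_width: 0.2
grasp_force: 1.5
```

Soft, as expected. I need 85.0 here too.

Request:
{"api": "servo_tool", "payload": {"moves": [{"x":0,"y":0,"z":-0.15,"roll":0,"jaw":0},{"x":0,"y":0,"z":-0.06,"roll":0,"jaw":0},{"x":0,"y":0,"z":0,"roll":0,"jaw":0},{"x":0,"y":0,"z":0,"roll":0,"jaw":0}]}}

```text
t: 10.9
tool_pos: [498.5, 101.9, 84.9]
orientation: [0.0, 0.741, 0.671, 0.0]
wrist_force: [-1.6, 1.4, 4.7]
gripper_width: -0.2
grasp_force: 2.3
```

Request:
{"api": "servo_tool", "payload": {"moves": [{"x":0,"y":0,"z":0,"roll":0,"jaw":0},{"x":0,"y":0,"z":0,"roll":0,"jaw":0},{"x":0,"y":0,"z":0,"roll":0,"jaw":0},{"x":0,"y":0,"z":0,"roll":0,"jaw":0},{"x":0,"y":0,"z":0,"roll":0,"jaw":0}]}}

```text
t: 11.52
tool_pos: [498.5, 101.8, 84.8]
orientation: [0.0, 0.741, 0.671, 0.0]
wrist_force: [-0.9, 1.9, 3.5]
gripper_width: 0.3
grasp_force: 2.3
```

Request:
{"api": "servo_tool", "payload": {"moves": [{"x":0,"y":0,"z":2.0,"roll":0,"jaw":0},{"x":0,"y":0,"z":4.5,"roll":0,"jaw":7.5},{"x":0,"y":0,"z":2.0,"roll":0,"jaw":7.5},{"x":0,"y":0,"z":0,"roll":0,"jaw":7.5},{"x":0,"y":0,"z":0,"roll":0,"jaw":7.5}]}}

```text
t: 12.15
tool_pos: [497.6, 101.3, 168.4]
orientation: [-0.0, 0.741, 0.671, -0.001]
wrist_force: [-0.0, -0.4, -0.4]
gripper_width: 72.1
grasp_force: 0.0
```

```bash
python3 - <<'E'
from h import *
w=snapshot("wrist");cv2.imwrite("pics/w4.png",w["color"]);s=sense();print(s["t"],s["tool_pos"],s["gripper_width"])
for q in cut_out("wrist","foot_a")[:5]:
    ys,xs=np.where(q["mask"]); c=[(xs.min()+xs.max())/2,(ys.min()+ys.max())/2]; print(np.round(q["position"],1),round(q["score"],2),xs.min(),xs.max(),ys.min(),ys.max(),np.round(onz(w,c,50),1))
for q in landmark_of("wrist","foot_a")[:5]: print(np.round(q["position"],1),round(q["score"],2),np.round(onz(w,q["position"],16),1))
a=snapshot("scene");b=snapshot("side")
A=cut_out("scene","scrap_tray");B=cut_out("side","scrap_tray")
for q,s_ in((A,a),(B,b)):
    for r in q[:2]:
        m=r["mask"].astype(np.uint8);cs=max(cv2.findContours(m,0,2)[0],key=cv2.contourArea);bx=cv2.approxPolyDP(cv2.convexHull(cs),6,True)[:,0]
        print(r["score"],m.sum(),[np.round(onz(s_,p,28)[:2]).tolist() for p in bx.astype(float)])
for c,s_ in(("scene",a),("side",b)):
    for q in landmark_of(c,"scrap_tray_in")[:2]: print(c,q["position"],q["score"],np.round(onz(s_,q["position"],5)))
E
```

```text
12.2 [497.51801294 101.36794211 168.21304556] 75.39582631505138
[289.7   5.4] 0.9 258 315 0 20 [512.2 228.5  50. ]
[284.6 100.9] 0.88 249 317 67 138 [505.  177.2  50. ]
[300.6 321.9] 0.81 274 327 289 358 [502.4  16.1  50. ]
[281.1 212.5] 0.67 250 312 177 245 [496.6 106.4  50. ]
[297.7 311.4] 0.95 [500.8   5.4  16. ]
[283.4 207.2] 0.86 [497.7  99.4  16. ]
[282.8 102.8] 0.78 [504.9 177.2  16. ]
0.98 2518 [[552.0, -182.0], [574.0, -326.0], [444.0, -352.0], [424.0, -216.0]]
0.72 961 [[485.0, 291.0], [541.0, 175.0], [505.0, 33.0], [442.0, 48.0]]
0.83 310 [[546.0, -159.0], [474.0, -156.0]]
scene [314.4, 279.2] 0.67 [ 509. -264.    5.]
```

View pics/w4.png

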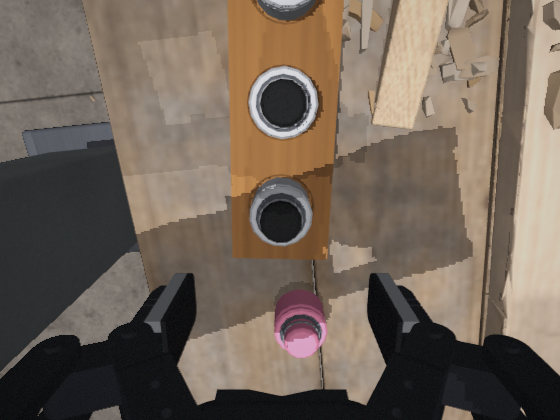

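The picture shows the right foot at (281,215) between the open jaws, the middle one at (284,102) and the pink decoy clear at (300,325). I'll go down and grip the right foot.

Request:
{"api": "servo_tool", "payload": {"force": 40, "moves": [{"x":0,"y":0,"z":-4,"roll":0,"jaw":7.0},{"x":0,"y":0,"z":-4,"roll":0,"jaw":7.0},{"x":0,"y":0,"z":-2.5,"roll":0,"jaw":7.0},{"x":0,"y":0,"z":-1.2,"roll":0,"jaw":7.0},{"x":0,"y":0,"z":0,"roll":0,"jaw":7.0},{"x":0,"y":0,"z":0,"roll":0,"jaw":7.0}]}}

```text
t: 13.35
tool_pos: [499.2, 101.9, 53.7]
orientation: [0.001, 0.741, 0.671, 0.001]
wrist_force: [-0.2, -0.1, 0.7]
gripper_width: 69.7
grasp_force: 0.0
```

Request:
{"api": "servo_tool", "payload": {"moves": [{"x":0,"y":0,"z":0,"roll":0,"jaw":4.0},{"x":0,"y":0,"z":0,"roll":0,"jaw":4.0},{"x":0,"y":0,"z":0,"roll":0,"jaw":4.0},{"x":0,"y":0,"z":0,"roll":0,"jaw":4.0}]}}

```text
t: 13.85
tool_pos: [498.7, 101.8, 53.9]
orientation: [0.0, 0.741, 0.671, 0.001]
wrist_force: [-1.9, -0.7, 6.4]
gripper_width: 42.2
grasp_force: 40.5
```

Request:
{"api": "servo_tool", "payload": {"moves": [{"x":0,"y":0,"z":0.5,"roll":0,"jaw":4.0},{"x":0,"y":0,"z":1.5,"roll":0,"jaw":4.0},{"x":0,"y":0,"z":3,"roll":0,"jaw":4.0},{"x":0,"y":0,"z":4,"roll":0,"jaw":4.0},{"x":0,"y":0,"z":2,"roll":0,"jaw":4.0},{"x":0,"y":0,"z":0,"roll":0,"jaw":4.0},{"x":0,"y":0,"z":0,"roll":0,"jaw":4.0}]}}

```text
t: 14.72
tool_pos: [497.7, 101.6, 162.2]
orientation: [-0.0, 0.741, 0.671, -0.001]
wrist_force: [1.0, -0.4, -0.4]
gripper_width: 42.1
grasp_force: 41.0
```

```bash
python3 - <<'E'
from h import *
w=snapshot("wrist");b=snapshot("side");s=sense();print(s["t"],s["tool_pos"],s["gripper_width"],s["wrist_force"])
cv2.imwrite("pics/w5.png",np.hstack([w["color"][80:380,130:430],cv2.resize(b["color"][210:310,230:350],None,fx=3,fy=3)]))
E
```

```text
14.825 [497.57315317 101.61407578 161.6340297 ] 41.99289141294964 [ 0.18224615 -0.09012221 -1.89283918]
```

View pics/w5.png

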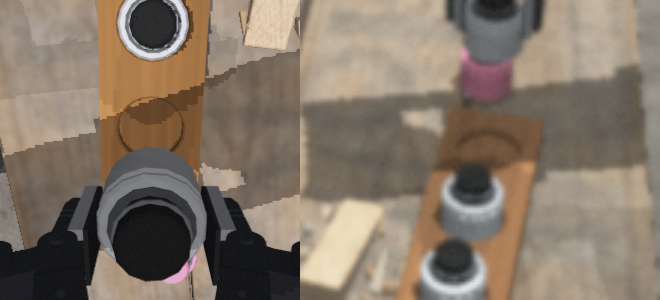

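The foot hangs upright in the jaws, its seat is empty and the other two are seated. I'll move past the tray so the wrist camera looks down on it.

Request:
{"api": "servo_tool", "payload": {"moves": [{"x":0,"y":-3,"z":2,"roll":0,"jaw":4.0},{"x":0,"y":-5.5,"z":2,"roll":0,"jaw":4.0},{"x":0,"y":-5.5,"z":0,"roll":0,"jaw":4.0},{"x":0,"y":-5.5,"z":0,"roll":0,"jaw":4.0},{"x":0,"y":-5.5,"z":0,"roll":0,"jaw":4.0},{"x":0,"y":-5.5,"z":0,"roll":0,"jaw":4.0},{"x":0,"y":-5.5,"z":0,"roll":0,"jaw":4.0},{"x":0,"y":-4,"z":0,"roll":0,"jaw":4.0},{"x":0,"y":-3,"z":0,"roll":0,"jaw":4.0},{"x":0,"y":0,"z":0,"roll":0,"jaw":4.0},{"x":0,"y":0,"z":0,"roll":0,"jaw":4.0}]}}

```text
t: 16.2
tool_pos: [498.0, -327.5, 201.7]
orientation: [-0.001, 0.741, 0.671, -0.0]
wrist_force: [-0.0, 0.8, -0.6]
gripper_width: 41.9
grasp_force: 41.0
```

```bash
python3 - <<'E'
from h import *
w=snapshot("wrist");s=sense();print(s["t"],s["tool_pos"],s["gripper_width"],s["wrist_force"])
cv2.imwrite("pics/w6.png",w["color"]);np.save("pics/w6.npy",w,allow_pickle=True)
for q in landmark_of("wrist","scrap_tray_in")[:2]: print(q["position"],q["score"],onz(w,q["position"],5))
for r in cut_out("wrist","scrap_tray")[:1]:
    m=r["mask"].astype(np.uint8);cs=max(cv2.findContours(m,0,2)[0],key=cv2.contourArea);bx=cv2.approxPolyDP(cv2.convexHull(cs),6,True)[:,0]
    print(r["score"],m.sum(),[(p.tolist(),np.round(onz(w,p,28)[:2]).tolist()) for p in bx.astype(float)])
E
```

```text
16.25 [ 498.13075264 -327.18985756  202.02331223] 42.1949046233784 [ 0.18983803  0.27179556 -0.56851873]
[287.0, 113.6] 0.58 [ 508.21423189 -259.87864897    5.        ]
0.93 31260 [([349.0, 0.0], [560.0, -186.0]), ([380.0, 184.0], [579.0, -323.0]), ([239.0, 218.0], [459.0, -341.0]), ([184.0, 35.0], [438.0, -196.0]), ([299.0, 0.0], [524.0, -182.0])]
```

View pics/w6.png

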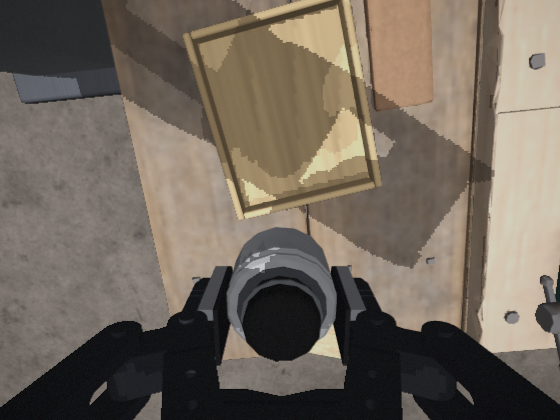

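The tray's rim corners are at (184,35), (349,0), (380,184) and (239,218), which puts its centre near (509,-262) with a yaw of about 8°. I'll move over it, turn to match and go down.

Request:
{"api": "servo_tool", "payload": {"moves": [{"x":0.5,"y":3.0,"z":0,"roll":7,"jaw":4.0},{"x":0.6,"y":3.5,"z":-2,"roll":7,"jaw":4.0},{"x":0,"y":0,"z":-4,"roll":0,"jaw":4.0},{"x":0,"y":0,"z":-4,"roll":0,"jaw":4.0},{"x":0,"y":0,"z":-3,"roll":0,"jaw":4.0},{"x":0,"y":0,"z":-2,"roll":0,"jaw":4.0},{"x":0,"y":0,"z":0,"roll":0,"jaw":4.0},{"x":0,"y":0,"z":0,"roll":0,"jaw":4.0}]}}

```text
t: 17.35
tool_pos: [510.1, -263.2, 53.7]
orientation: [0.001, 0.654, 0.757, 0.0]
wrist_force: [0.2, -0.2, -0.7]
gripper_width: 42.0
grasp_force: 41.0
```

Request:
{"api": "servo_tool", "payload": {"moves": [{"x":0,"y":0,"z":-0.4,"roll":0,"jaw":4.0},{"x":0,"y":0,"z":0,"roll":0,"jaw":4.0}]}}

```text
t: 17.6
tool_pos: [509.5, -263.3, 49.2]
orientation: [0.0, 0.654, 0.756, 0.0]
wrist_force: [0.0, -0.2, -1.3]
gripper_width: 42.2
grasp_force: 41.0
```

Request:
{"api": "servo_tool", "payload": {"moves": [{"x":0,"y":0,"z":-0.25,"roll":0,"jaw":4.0},{"x":0,"y":0,"z":0,"roll":0,"jaw":4.0}]}}

```text
t: 17.85
tool_pos: [509.2, -263.2, 46.1]
orientation: [-0.0, 0.654, 0.756, 0.0]
wrist_force: [-0.6, -0.3, -1.5]
gripper_width: 42.0
grasp_force: 41.0
```

Request:
{"api": "servo_tool", "payload": {"moves": [{"x":0,"y":0,"z":-0.15,"roll":0,"jaw":4.0},{"x":0,"y":0,"z":0,"roll":0,"jaw":4.0}]}}

```text
t: 18.1
tool_pos: [509.3, -263.2, 44.6]
orientation: [-0.0, 0.654, 0.756, -0.0]
wrist_force: [0.8, -0.7, -0.9]
gripper_width: 42.3
grasp_force: 41.0
```

Request:
{"api": "servo_tool", "payload": {"moves": [{"x":0,"y":0,"z":-0.1,"roll":0,"jaw":4.0},{"x":0,"y":0,"z":0,"roll":0,"jaw":4.0}]}}

```text
t: 18.35
tool_pos: [509.4, -263.3, 43.9]
orientation: [0.0, 0.654, 0.756, 0.0]
wrist_force: [-1.0, 0.6, 0.0]
gripper_width: 42.2
grasp_force: 41.2
```

Request:
{"api": "servo_tool", "payload": {"moves": [{"x":0,"y":0,"z":-0.1,"roll":0,"jaw":4.0},{"x":0,"y":0,"z":0,"roll":0,"jaw":4.0}]}}

```text
t: 18.6
tool_pos: [509.4, -263.3, 43.9]
orientation: [0.0, 0.654, 0.756, 0.0]
wrist_force: [-2.2, 1.0, 7.5]
gripper_width: 42.4
grasp_force: 41.9
```

It's on the floor of the tray. Release and withdraw.

Request:
{"api": "servo_tool", "payload": {"moves": [{"x":0,"y":0,"z":0.05,"roll":0,"jaw":4.6},{"x":0,"y":0,"z":0,"roll":0,"jaw":5.0},{"x":0,"y":0,"z":0,"roll":0,"jaw":5.8},{"x":0,"y":0,"z":0,"roll":0,"jaw":5.8},{"x":0,"y":0,"z":0,"roll":0,"jaw":5.8}]}}

```text
t: 19.23
tool_pos: [509.4, -263.2, 43.1]
orientation: [-0.0, 0.654, 0.756, 0.0]
wrist_force: [0.3, 0.9, -0.2]
gripper_width: 58.1
grasp_force: 0.0
```

Request:
{"api": "servo_tool", "payload": {"moves": [{"x":0,"y":0,"z":1.5,"roll":0,"jaw":5.8},{"x":0,"y":0,"z":3,"roll":0,"jaw":5.8},{"x":0,"y":0,"z":5,"roll":0,"jaw":5.8},{"x":0,"y":0,"z":5,"roll":0,"jaw":5.8},{"x":0,"y":-4,"z":2,"roll":0,"jaw":5.8},{"x":0,"y":-4,"z":0,"roll":0,"jaw":5.8},{"x":0,"y":0,"z":0,"roll":0,"jaw":5.8},{"x":0,"y":0,"z":0,"roll":0,"jaw":5.8}]}}

```text
t: 20.23
tool_pos: [509.1, -342.8, 208.6]
orientation: [-0.0, 0.654, 0.756, 0.0]
wrist_force: [0.5, -0.9, -0.2]
gripper_width: 58.1
grasp_force: 0.0
```

```bash
python3 - <<'E'
from h import *
w=snapshot("wrist");b=snapshot("scene");s=sense();print(s["t"],s["tool_pos"],s["gripper_width"],s["wrist_force"])
cv2.imwrite("pics/w7.png",np.hstack([cv2.resize(w["color"],(400,300)),cv2.resize(b["color"][140:320,160:400],(400,300))]))
E
```

```text
20.325 [ 509.22604691 -342.27265661  208.34380515] 57.68689750214865 [-0.01849797 -0.07595933 -0.09950341]
```

View pics/w7.png

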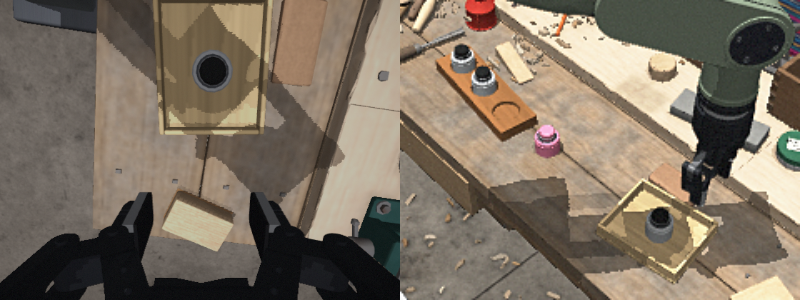

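The foot stands upright in the middle of the tray, at (212,70) in the left half of the picture. The other two are seated and the arm is clear.

```bash
python3 -c "
from rig import *
print(close_job())"
```

```text
the job is handed in; nothing more can be done
None
```

The softest foot was the right one (about 4.5 N with its ring level, against about 11–12 N for the other two); it now stands upright in the scrap tray, the two good feet are still seated in the stand, and the job is handed in at about 20 s.

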